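# Flip the sample tag of the tested ring box

## Robot

A 6-joint arm with a two-finger parallel gripper is mounted at the origin on a cart in front of the work surface, level with it; the furniture and walls round the work are solid. World frame = base frame: x ahead of the robot, y to its left, z up, the work surface at z = 0. Lengths are in m, angles in rad, forces in N, time in s.
With the tool pointing down it reaches from about 0.325 to 0.775 m from the base axis. Payload 5.5 kg.
Tool frame: the origin (TCP) lies between the finger pads; the fingertips stand 8 mm ahead of it and the grasp point (between the pads) lies 11 mm behind it (tcp_to_tips is the distance from the TCP to the fingertips, in m); z points along the fingers, y is the line along which they close (so a half turn about z gives the same grasp; the last joint's range is limited). The gripper opens to 88 mm and grips with 3 to 60 N. Pads are 20 mm wide; open, the fingers measure 115 mm over their backs; the gripper's body (75 mm by 178 mm) begins 61 mm behind the grasp point.
Start: joints at [1.121, 0.091, 1.231, -0, 1.82, -0.057], TCP at [0.23, 0.554, 0.231] pointing down, gripper open.
Joint ranges: [-2.87, 2.87], [-0.86, 2.18], [0.17, 2.46], [-1.51, 4.65], [0.06, 2.69], [-2.65, 2.65]. Speed limits (rad/s): [2.57, 2.57, 3.01, 3.14, 3.14, 3.14].

## Interface

Orientations are given as a unit quaternion [w, x, y, z].
In Python, from bench import * gives the robot as it stands. Calls block until the motion is done:
- move_to(position, orientation): joint-space move of the TCP to a pose.
- move_l(position, speed=0.15, orientation=None): straight line of the TCP; orientation=None keeps the orientation; speed is the mean speed in m/s.
- movej(angles): joint-space move.
- gripper_open() and close(): open the fingers fully, or close them until they stop; the grip force is fixed at half the most.
- hold(seconds).
- inverse_kinematics(position, orientation): joint angles nearest the present ones, or None.
- state(): the state.
- get_image(name): name is "scene" or "top"; returns a dict with "frame" (384x512x3 uint8, blue, green, red), "depth" (384x512 float32, m along the optical axis (not along the pixel's ray), 0 where there is no reading), "camera_matrix" (3x3 intrinsics, pixels), "k1" (the pictures are not rectified: a ray, as slopes to the right and down, at radius r is drawn at 1 + k1 r^2 times it, then the intrinsics apply), "view" (4x4, takes a point from world to camera coordinates). Camera axes: x right, y up, looking along -z (the intrinsics and any distortion apply to the point x, -y, -z); pixel columns grow to the right and rows downward; lengths in m; the calibration is good to about 2 mm. A picture is of the moment at which its call begins.
A pose or a line that the arm cannot do raises IKError and nothing moves.
- job_done(): hands the job in; it is judged then, once.
The state is a dict: "time": time; "joint_pos": joint angles; "dq": joint speeds; "joint_torque": joint torques, N m; "ee_pos": TCP position; "ee_rot": TCP orientation; "ft_force": force on the tool from outside, world axes, zero at the start; "moment": the same for the moment, N m; "finger_gap": finger opening in m; "finger_force": force on a finger pad.
Only numpy, scipy, OpenCV 4.12 (cv2) and the standard library are available. Lean on these libraries where they do the work, as an engineer would, in place of code of your own. Each camera call takes 0.05 s, during which the arm holds its last target. There are 200 camera calls.

## Task

The piece in the ring box has been tested. On the sample rack in front of the monitor, flip the hinged tag in front of the bay that holds the ring box all the way over its axle, until it lies flat towards the ring box with its bar-marked face up. Only push and press with the fingertips or the outside of the fingers, never pinch a tag, and leave the other two tags and all three samples where they are.

Things in the scene. Friction and masses are not known exactly. Their poses are not given: they have to be found in the camera images.
- rack: Sample rack, fixed: grey base plate 190 (x) x 325 (y) x 12 mm thick. Origin at the centre of its underside on the desk; +x points away from the robot (turned up to 0.25 rad), +y to the robot's left. Near half: three hinged tags, 105 mm apart along y. Far half: three bays 70 mm deep, 8 mm ribs between, a sample in each; a bay's tag is the one straight in front of it.
- tag_left (a joint): Angle of the left-hand (+y) tag about its level axle (along the rack's y): 0 = blade level towards the robot (rack -x), ring mark up; pi/2 = blade upright; pi = blade level towards the bay (rack +x), bar mark up; stops at 0 and pi. Starts at 0 to 0.25. Stiff hinge: it stays at any angle where it is left; about 1 N on blade or tail turns it.
- left_axle (a point): Middle of the left-hand (+y) tag's axle, 75 mm above the desk. Hub 12 mm thick, between two posts 16 (x) x 6 mm, 58 mm apart inside, tops 8 mm above the axle. Opposite the blade and in line with it a metal thumb tail, 32 wide, 6 thick, reaches 40 mm from the axle (towards the bay at angle 0); pressing it down swings the blade up, and it passes freely under the axle.
- left_tip (a point): Middle of the free edge of the left-hand (+y) tag's white blade, 62 mm from the axle; moves with the tag. The blade is 50 mm wide and 6 mm thick.
- left_bay (a point): Centre of the floor of the left-hand (+y) bay, 12 mm above the desk, 90 mm beyond that tag's axle.
- tag_mid (a joint): Angle of the middle tag about its level axle (along the rack's y): 0 = blade level towards the robot (rack -x), ring mark up; pi/2 = blade upright; pi = blade level towards the bay (rack +x), bar mark up; stops at 0 and pi. Starts at 0 to 0.25. Stiff hinge: it stays at any angle where it is left; about 1 N on blade or tail turns it.
- mid_axle (a point): Middle of the middle tag's axle, 75 mm above the desk. Hub 12 mm thick, between two posts 16 (x) x 6 mm, 58 mm apart inside, tops 8 mm above the axle. Opposite the blade and in line with it a metal thumb tail, 32 wide, 6 thick, reaches 40 mm from the axle (towards the bay at angle 0); pressing it down swings the blade up, and it passes freely under the axle.
- mid_tip (a point): Middle of the free edge of the middle tag's white blade, 62 mm from the axle; moves with the tag. The blade is 50 mm wide and 6 mm thick.
- mid_bay (a point): Centre of the floor of the middle bay, 12 mm above the desk, 90 mm beyond that tag's axle.
- tag_right (a joint): Angle of the right-hand (-y) tag about its level axle (along the rack's y): 0 = blade level towards the robot (rack -x), ring mark up; pi/2 = blade upright; pi = blade level towards the bay (rack +x), bar mark up; stops at 0 and pi. Starts at 0 to 0.25. Stiff hinge: it stays at any angle where it is left; about 1 N on blade or tail turns it.
- right_axle (a point): Middle of the right-hand (-y) tag's axle, 75 mm above the desk. Hub 12 mm thick, between two posts 16 (x) x 6 mm, 58 mm apart inside, tops 8 mm above the axle. Opposite the blade and in line with it a metal thumb tail, 32 wide, 6 thick, reaches 40 mm from the axle (towards the bay at angle 0); pressing it down swings the blade up, and it passes freely under the axle.
- right_tip (a point): Middle of the free edge of the right-hand (-y) tag's white blade, 62 mm from the axle; moves with the tag. The blade is 50 mm wide and 6 mm thick.
- right_bay (a point): Centre of the floor of the right-hand (-y) bay, 12 mm above the desk, 90 mm beyond that tag's axle.
- ring_box_mid (a point): Centre of the closed, dark, square-edged velvet ring box, 60 x 52 x 42 mm high, loose in one of the three bays (which one varies). It marks the bay to work on.
- weight_200_mid (a point): Centre of a round brass weight with a knob, 30 mm in diameter, 34 mm high, loose in another bay.
- loupe_mid (a point): Centre of a small folding loupe, 24 x 38 x 18 mm high, loose in the remaining bay.
Mind the look-alikes: they are no part of the job. There is more than one size of the part that bears ring_box_mid; the job needs the middle-sized.

How it is judged:
At the end, for the whole second after the job is handed in: The tag of the ring box's bay is turned to more than 2.95 rad (within 11 degrees of flat on the far side) and at rest, the free edges of the other two tags are within 15 mm of where they were, and the three samples within 10 mm of where they stood (((horizontal distance between ring_box_mid and left_bay below 0.035 m and value of joint tag_left above 2.95 rad and distance of each of mid_tip, right_tip from where it was at the start of the episode below 0.015 m) or (horizontal distance between ring_box_mid and mid_bay below 0.035 m and value of joint tag_mid above 2.95 rad and distance of each of left_tip, right_tip from where it was at the start of the episode below 0.015 m) or (horizontal distance between ring_box_mid and right_bay below 0.035 m and value of joint tag_right above 2.95 rad and distance of each of left_tip, mid_tip from where it was at the start of the episode below 0.015 m)) and velocity of joint each of tag_left, tag_mid, tag_right below 0.05 rad/s and distance of each of ring_box_mid, weight_200_mid, loupe_mid from where it was at the start of the episode below 0.01 m); the robot touches nothing.
It fails at once if a tag is pinched: both its faces pressed by the fingers at once with more than 5 N each ((contact force between each of tag_left_c0, tag_left_c1 and the fingers above 5 N or contact force between each of tag_left_c3, tag_left_c4 and the fingers above 5 N) or (contact force between each of tag_mid_c0, tag_mid_c1 and the fingers above 5 N or contact force between each of tag_mid_c3, tag_mid_c4 and the fingers above 5 N) or (contact force between each of tag_right_c0, tag_right_c1 and the fingers above 5 N or contact force between each of tag_right_c3, tag_right_c4 and the fingers above 5 N)).
It fails at once if a tag at a bay without the ring box is turned (its free edge moves more than 20 mm) ((not (horizontal distance between ring_box_mid and left_bay below 0.035 m) and distance of left_tip from where it was at the start of the episode above 0.02 m) or (not (horizontal distance between ring_box_mid and mid_bay below 0.035 m) and distance of mid_tip from where it was at the start of the episode above 0.02 m) or (not (horizontal distance between ring_box_mid and right_bay below 0.035 m) and distance of right_tip from where it was at the start of the episode above 0.02 m)).
It fails at once if a sample is moved more than 15 mm or lifted (distance of any of ring_box_mid, weight_200_mid, loupe_mid from where it was at the start of the episode above 0.015 m).
It also fails if it takes over 45 s, if anything falls off the work surface, if the arm or the gripper's body presses on something with over 40 N, if the wrist force passes 120 N, or if a joint passes its speed limit or range.

## Working session

There is one attempt and no reset: what is moved stays moved. The work goes in short steps, each a Python script; the robot and the scene stay as the last script left them, time stands still between calls to the robot, and variables do not carry over. Pictures are saved under pics/ and viewed, at most 10 in all, crops included, and the job is handed in when it is done.

```bash
mkdir -p pics; cat > h.py <<'E'
from bench import *
import numpy as np, cv2
def px2w(im,u,v,d=None):
    K=im["camera_matrix"];k=im["k1"]
    if d is None:
        p=im["depth"][int(v)-1:int(v)+2,int(u)-1:int(u)+2];d=np.median(p[p>0])
    x,y=cv2.undistortPoints(np.array([[[u,v]]],float),np.array(K,float),np.array([k,0,0,0,0.]))[0,0]
    # distortion: r_d = r(1+k r^2)
    return (np.linalg.inv(im["view"])@[x*d,-y*d,-d,1])[:3]
E
python3 - <<'E'
from h import *
import pickle
for n in("scene","top"):
    im=get_image(n);pickle.dump(im,open(n+".pkl","wb"));cv2.imwrite(f"pics/{n}0.png",cv2.resize(im["frame"],None,fx=1.5,fy=1.5))
    print(np.linalg.inv(im["view"]).round(3)[:3,3],im["k1"])
print(state())
E
```

```text
[-0.051 -0.262  0.456] -0.09155582858597222
[0.494 0.277 0.929] 0.06013651792646427
{'time': 0.1, 'joint_pos': array([ 1.12129732e+00,  9.17741697e-02,  1.23174942e+00, -3.12621474e-05,
        1.81978541e+00, -5.66648201e-02]), 'dq': array([-0.00059492, -0.00118192, -0.00163181,  0.00042414, -0.00072936,
       -0.00016163]), 'joint_torque': array([ 2.13581086e-03, -4.47857201e+01, -4.07569778e+01,  7.00187730e-02,
        2.84135150e-02, -1.14975483e-04]), 'ee_pos': array([0.22956996, 0.55407897, 0.22963462]), 'ee_rot': array([-2.00206840e-04,  1.95160267e-01,  9.80770989e-01, -8.34628364e-04]), 'ft_force': array([-0.09563035,  0.31878809,  0.18059602]), 'moment': array([-0.02855677, -0.01361904,  0.04032534]), 'finger_force': 0.0, 'finger_gap': 0.08800750777677824}
```

View pics/scene0.png

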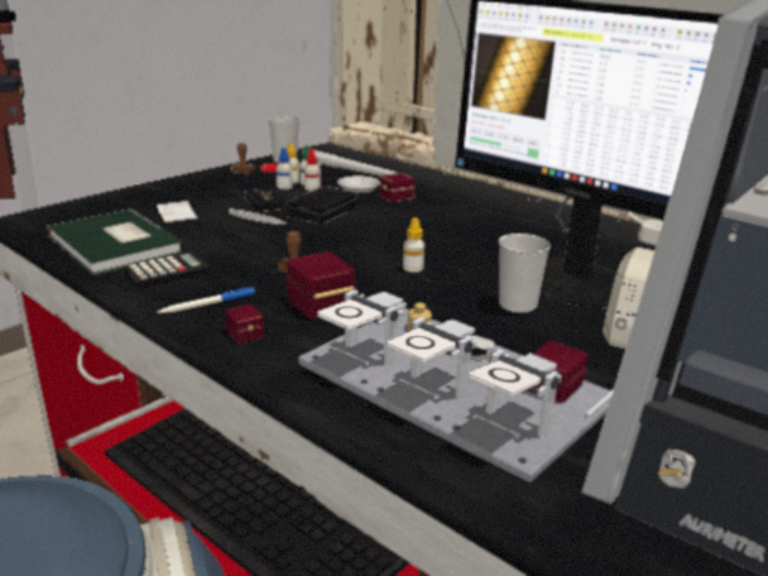

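View pics/top0.png

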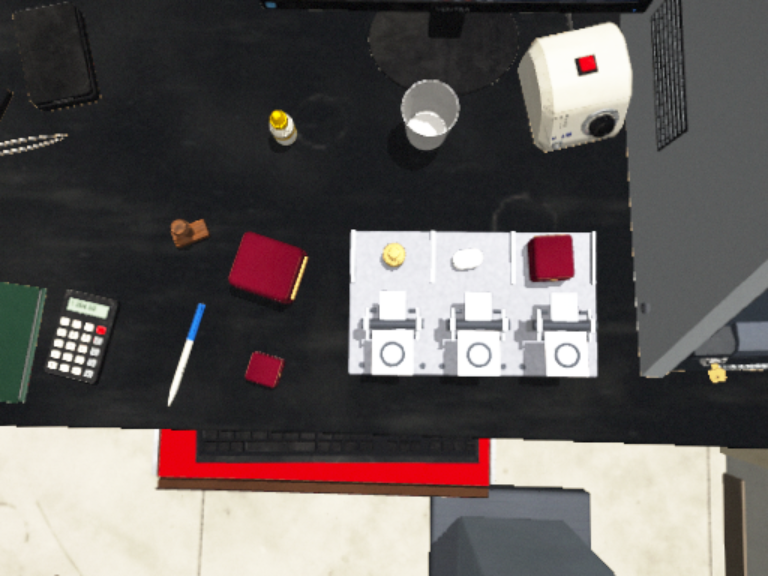

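The scene view shows three white tags, and one red box behind the right-hand tag. The candidate boxes in the top picture are the large one at (268,267), the small one at (264,370) and the one in the right bay at (552,258). A fourth is in the scene view at (397,187). The one in the bay looks middle-sized, so I'll measure it and confirm it in a crop.

```bash
python3 - <<'E'
from h import *
import pickle
im=pickle.load(open("top.pkl","rb"));sc=pickle.load(open("scene.pkl","rb"))
P={"box c":(552,258),"box tl":(533,238),"box br":(571,278),"plate NL":(351,371),"plate FL":(353,235),"plate NR":(594,373),"plate FR":(592,237),
"ringL":(392,354),"ringM":(479,355),"ringR":(567,355),"bladeR near":(567,373),"tailR":(564,300),"tailM":(480,300),"tailL":(393,298),"hubR":(565,325),"postRa":(540,326),"postRb":(590,325),"big":(268,267),"small":(264,370),"weight":(394,255),"loupe":(467,259),"machine low":(645,300),"mach":(650,360),"mach2":(632,200),"gauge":(580,90),"cup":(430,85),
}
for n,(u,v) in P.items(): print(n,px2w(im,u/1.5,v/1.5).round(3))
for n,(u,v) in {"sbox":(560,365),"sringR":(504,376),"machinepost":(610,440),"machtop":(760,20),"postmid":(655,250),"mside":(690,420)}.items(): print(n,px2w(sc,u/1.5,v/1.5).round(3))
a=cv2.resize(im["frame"][140:265,220:440],None,fx=3.5,fy=3.5,interpolation=2)
cv2.imwrite("pics/crop1.png",a)
E
```

```text
box c [0.605 0.078 0.055]
box tl [0.632 0.098 0.038]
box br [0.582 0.048 0.032]
plate NL [0.453 0.328 0.014]
plate FL [0.632 0.331 0.019]
plate NR [0.461 0.012 0.013]
plate FR [0.638 0.018 0.019]
ringL [0.478 0.275 0.083]
ringM [0.481 0.17  0.082]
ringR [0.484 0.065 0.085]
bladeR near [0.463 0.066 0.088]
tailR [0.551 0.067 0.075]
tailM [0.548 0.169 0.076]
tailL [0.547 0.276 0.077]
hubR [0.52  0.067 0.081]
postRa [0.518 0.097 0.082]
postRb [0.521 0.037 0.082]
big [0.582 0.434 0.062]
small [0.452 0.438 0.032]
weight [0.604 0.276 0.046]
loupe [0.603 0.181 0.03 ]
machine low [ 0.555 -0.039  0.053]
mach [ 0.481 -0.043  0.057]
mach2 [ 0.687 -0.031  0.026]
gauge [0.803 0.059 0.103]
cup [0.811 0.238 0.086]
sbox [0.587 0.062 0.054]
sringR [0.482 0.066 0.084]
machinepost [ 0.478 -0.052  0.07 ]
machtop [ 0.618 -0.063  0.419]
postmid [ 0.536 -0.039  0.23 ]
mside [ 0.498 -0.11   0.108]
```

View pics/crop1.png

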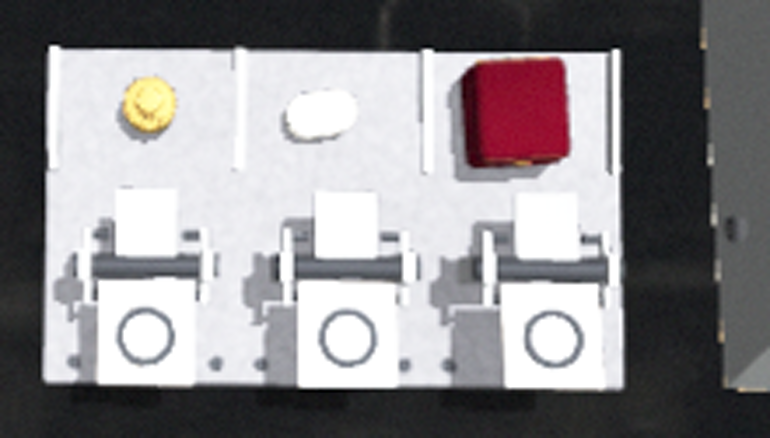

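The box in the right bay is about 52 x 60 mm with its top at z 0.055, so it is 43 mm high and middle-sized. The big one has its top at 0.062 and the small one at 0.032, and both stand outside the rack. So the tag to flip is the right one, with its axle at about (0.520, 0.067, 0.075). I'll press its tail down first, with the fingers closed and lined up along x to stay clear of the machine wall at y ≈ -0.04.

```bash
cat >> h.py <<'E'
A=np.array([.520,.067]);c,s=np.cos(.025),np.sin(.025)
f=np.pi/4+.0125;Q=[0,np.cos(f),np.sin(f),0]
def R(dx,ztip): # TCP for fingertips dx beyond axle at height ztip
    return [A[0]+c*dx,A[1]+s*dx,ztip+.008]
def look(n,crop=None):
    im=get_image(n);return im
E
python3 - <<'E'
from h import *
close()
move_to([.42,.2,.26],Q)
move_to(R(.028,.14),Q)
move_l(R(.028,.085),.1)
f0=state()["ft_force"]
for z in(.075,.068,.062):
    move_l(R(.028,z),.04);s_=state();print(s_["ee_pos"].round(4),(s_["ft_force"]-f0).round(2))
im=get_image("scene");cv2.imwrite("pics/p1.png",cv2.resize(im["frame"][160:330,190:430],None,fx=3,fy=3,interpolation=2))
print(s_["time"],s_["finger_gap"])
E
```

```text
[0.5479 0.0676 0.0827] [ 0.12  0.17 -1.  ]
[0.5478 0.0677 0.0755] [ 1.02  1.01 -0.5 ]
[0.5478 0.0677 0.0695] [ 0.96  0.08 -0.73]
5.525 0.00022780913565905445
```

View pics/p1.png

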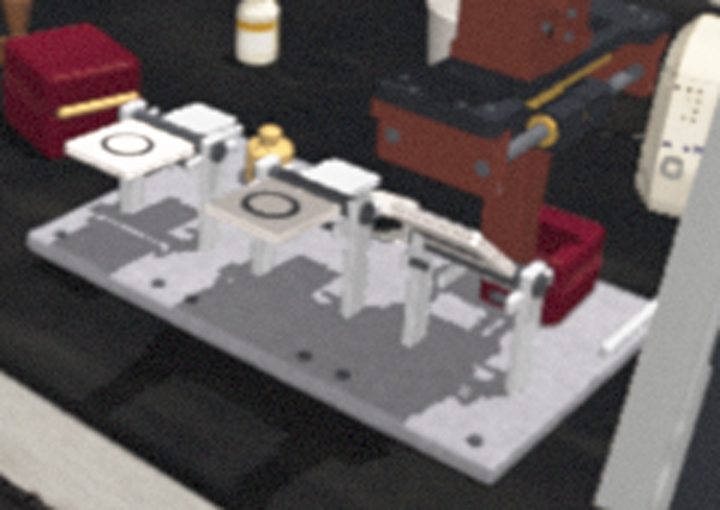

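The blade of the right tag, at about (450,235) in the crop, has swung up to roughly 40°. Next I go over to the robot side and push the blade past upright.

```bash
python3 - <<'E'
from h import *
move_l(R(.028,.16),.15)
move_l(R(-.08,.16),.15)
move_l(R(-.08,.093),.12)
f0=state()["ft_force"]
for d in(-.05,-.02,.0,.02):
    move_l(R(d,.096),.07);s_=state();print(s_["ee_pos"].round(4),(s_["ft_force"]-f0).round(2))
im=get_image("scene");cv2.imwrite("pics/p2.png",cv2.resize(im["frame"][160:330,190:430],None,fx=3,fy=3,interpolation=2))
print(s_["time"])
E
```

```text
[0.4706 0.0658 0.1053] [-3.37  0.47  4.13]
[0.4998 0.0664 0.1036] [-0.07 -0.14 -0.55]
[0.52   0.067  0.1039] [-0.22 -0.32 -1.81]
[0.54   0.0675 0.1039] [ 0.15  0.5  -0.23]
9.975
```

View pics/p2.png

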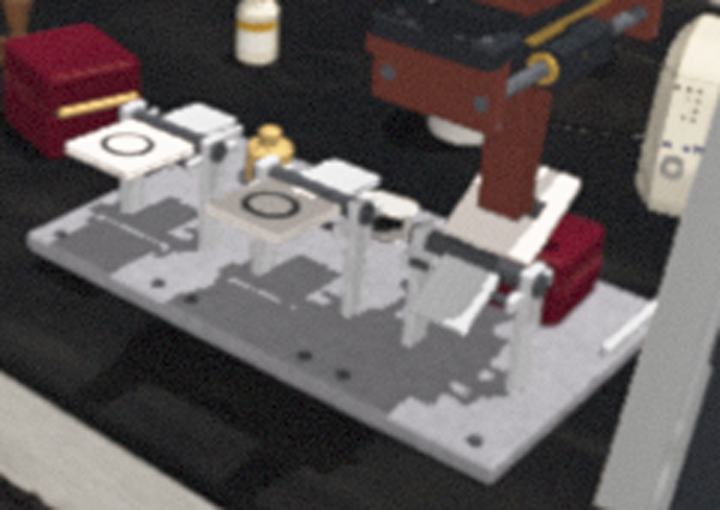

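The blade is past upright and leans towards the box, as seen at (520,200). Now I press it flat from above.

```bash
python3 - <<'E'
from h import *
move_l(R(.015,.15),.15)
move_l(R(.036,.15),.15)
move_l(R(.036,.10),.07)
f0=state()["ft_force"]
for z in(.09,.082,.078,.0765):
    move_l(R(.036,z),.03);s_=state();F=(s_["ft_force"]-f0);print(s_["ee_pos"].round(4),F.round(2))
    if F[2]>12: break
move_l(R(.036,.17),.15)
move_l(R(-.12,.22),.2)
im=get_image("scene");cv2.imwrite("pics/p3.png",cv2.resize(im["frame"][160:330,190:430],None,fx=3,fy=3,interpolation=2))
t=get_image("top")
d=t["depth"]
for n,(u,v) in {"r in":(565,310),"r out":(565,285),"L":(392,354),"M":(479,355),"box":(555,255),"w":(394,255),"l":(467,259)}.items():print(n,px2w(t,u/1.5,v/1.5).round(3))
cv2.imwrite("pics/t3.png",cv2.resize(t["frame"][140:265,220:440],None,fx=3.5,fy=3.5,interpolation=2))
print(state()["time"])
E
```

```text
[0.5558 0.0679 0.0977] [-0.35  1.04 -0.15]
[0.5557 0.0679 0.0896] [-0.2   0.32 -0.77]
[0.5563 0.0679 0.0864] [ 0.06 -0.56  1.51]
[0.5563 0.0679 0.0861] [-2.4  -0.64  7.89]
r in [0.538 0.066 0.079]
r out [0.569 0.067 0.079]
L [0.478 0.275 0.082]
M [0.481 0.17  0.083]
box [0.609 0.074 0.055]
w [0.604 0.276 0.048]
l [0.603 0.182 0.031]
14.9667
```

View pics/p3.png

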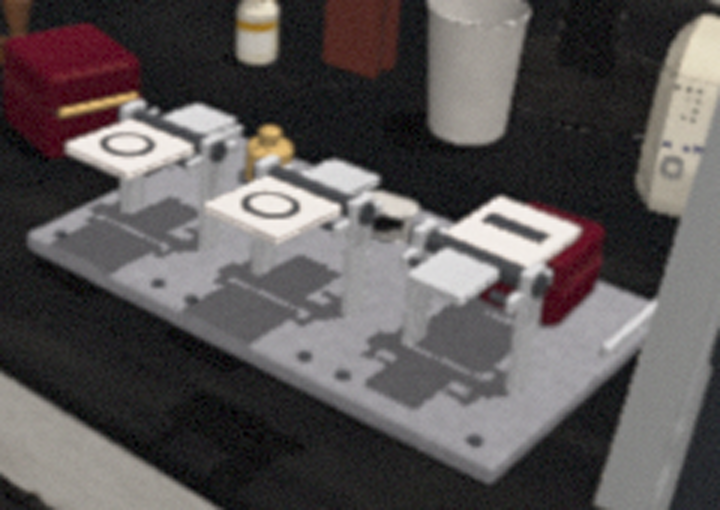

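View pics/t3.png

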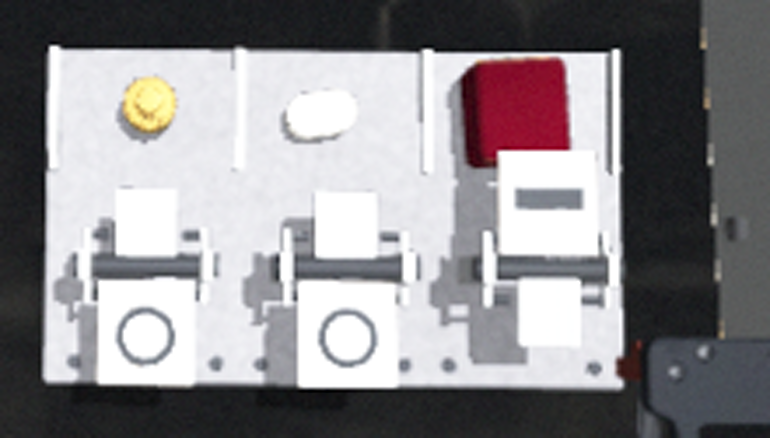

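The right tag lies flat with its bar mark up, at (515,220) in the scene crop and (548,198) in the top crop. It is level at z 0.079 along the blade, the samples and other tags haven't moved, and the gripper is clear.

```bash
python3 -c "
from bench import *
print(job_done())"
```

```text
the job is handed in; nothing more can be done
None
```

I flipped the right-hand tag, the one in front of the ring box's bay, flat towards the box with its bar mark up. The final pictures show the other two tags and all three samples where they were. I handed the job in at about 15 s on the robot's clock; no verdict came back.

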